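# Hold the reference cell in the photometer's light path

## Robot

A 6-joint arm with a two-finger parallel gripper is mounted at the origin on a cart in front of the work surface, level with it; the furniture and walls round the work are solid. World frame = base frame: x ahead of the robot, y to its left, z up, the work surface at z = 0. Lengths are in m, angles in rad, forces in N, time in s.
With the tool pointing down it reaches from about 0.275 to 0.725 m from the base axis. Payload 5.6 kg.
Tool frame: the origin (TCP) lies at the very end of the fingers, on their centre line; the grasp point (between the pads) lies 19 mm behind it; z points along the fingers, y is the line along which they close (so a half turn about z gives the same grasp; the last joint's range is limited). The gripper opens to 85 mm and grips with 20 to 120 N. Pads are 22 mm wide; open, the fingers measure 114 mm over their backs; the gripper's body (76 mm by 85 mm) begins 54 mm behind the grasp point. The pads swing forward as they close: fully open they stand 13 mm farther back than shut.
Start: joints at [-0.966, 0.255, 0.108, 0, -1.424, -0.285], TCP at [0.173, -0.522, 0.231] pointing down, gripper open.
Joint ranges: [-2.95, 2.95], [-1.21, 1.97], [-1.09, 1.5], [-2.87, 1.71], [-2.94, -0.07], [-3.05, 3.05]. Speed limits (rad/s): [2.57, 2.57, 3.14, 3.14, 3.14, 3.14].

## Interface

Orientations are given as a 3x3 rotation matrix whose columns are the frame's x, y, z axes.
In Python, from cell import arm gives the robot as it stands.
- The arm moves only by the tool send_rows, never from a script. Its argument "targets" is a list of rows, each a list of 3 entries, a list of its own where there are three numbers: the shift along the tool's x, y, z in m, then the turn, a rotation vector about the tool's x, y, z in degrees, then the finger opening in m, from 0 to 0.0854. In form: [[[dx, dy, dz], [ax, ay, az], grip], ...]. A call has exactly 10 rows; each row shifts and turns the commanded pose from where the row before left it, along the tool's axes as they then stand; what a row does not reach is not made up. A row lasts 1/12 s, in which the tool goes at most 41.7 mm and 7.16 degrees, less where a joint would pass 70% of its speed; a pose out of reach is approached as far as the arm can. A call with a gripper value outside its range is refused whole. The fingers move at their own pace and stop on an object; the grip force is fixed at half the most. Time passes only in rows, so rows that do not move let the fingers close, or fill a call up. It gives the time, the measured TCP pose, the force, the opening and the grip force at its end, in the units of the state.
- arm.state(): the state, without advancing time (a new reading comes with each control period).
- arm.snapshot(name): name is "scene" or "top"; returns a dict with "image" (400x640x3 uint8, blue, green, red), "z_map" (400x640 float32, m along the optical axis (not along the pixel's ray), 0 where there is no reading), "vfov" (degrees; the focal length in pixels is half the picture's height over the tangent of half this angle, whatever the lens; pixels are square), "cx", "cy" (the principal point, pixels), "R" (3x3) and "t" (3): a world point X has camera coordinates R X + t. Camera axes: x right, y down, z forward; pixel columns grow to the right and rows downward; lengths in m; the calibration is good to about 2 mm. A picture is of the moment at which its call begins.
- arm.finish_job(): hands the job in; it is judged then, once.
The state is a dict: "clock": time; "q": joint angles; "joint_vel": joint speeds; "effort": joint torques, N m; "position": TCP position; "orientation": TCP orientation; "ft_force": force on the tool from outside, world axes, zero at the start; "ft_torque": the same for the moment, N m; "width": opening from 0.0 (shut) to 1.0 (fully open); "grip_force": force on a finger pad.
Only numpy, scipy, OpenCV 4.12 (cv2) and the standard library are available. Lean on these libraries where they do the work, as an engineer would, in place of code of your own. Each camera call takes 0.05 s, during which the arm holds its last target. There are 200 camera calls.

## Task

Lift the black light cap off the photometer's cell guide, park it mouth-down over the round dock post on the instrument's base and let go. Then take the reference cell (the widest and tallest of the three in the stand) by its two broad frosted faces, never touching its clear windows with the fingers, lower it upright into the guide with the windows facing lamp and detector, and press the sprung shutter fully down but not hard. Finish while still holding the cell there by its frosted faces, and leave the other cells, the tube rack and the wash bottle where they stand.

Things in the scene. Friction and masses are not known exactly. Their poses are not given: they have to be found in the camera images.
- photometer: fixed photometer on a base plate 20 mm high, x = -118 to +48 mm, y = -120 to +120 mm. Origin on the bench under the cell guide; z up, y along the light path to the lamp housing (white, finned, 88 mm high, y = +52 to +114 mm); detector housing (plain white, 82 mm high) at y = -52 to -108 mm. Lens tubes 19 mm thick end at y = +36 and -36 mm. The dock post is on the -x side
- beam (a point): point on the light path (54 mm above the bench) in the middle between the lens tubes; axes as the photometer's. The middle of the reference cell comes here when the cell is fully down; the shutter is then clear of the light
- guide_mouth (a point): centre of the top of the cell guide, a black block 30 mm (x) by 38 mm (y), top 44 mm above the bench, with a slot 17 mm (x) by 27 mm (y), bevelled by 3 mm at the mouth. The shutter platform stands 6 mm below the mouth at rest, 18 mm below it when fully pressed. Axes as the photometer's
- shutter (a joint): sprung shutter: steel platform in the guide with a dark blade 15 mm wide between guide and lamp tube (y = 21 to 23.5 mm, blade top 60 mm above the bench at rest). Value in m, 0 = up (light blocked), 0.012 = fully down at its stop (light free). The spring pushes up with 1.8 N at 0, 3.2 N at 0.012 and lifts a cell that is let go
- dock (a point): foot of the dock post on the base plate, on its axis, 20 mm above the bench, 80 mm in front of the guide (photometer -x): black upright round post 46 mm in diameter and 23 mm high with a bevelled head. The parked cap stands round it on the base plate
- cap_mid (a point): light cap, loose, about 70 g: black bell open below, 60 mm outside and 54 mm inside diameter, 47 mm high (44 mm deep inside), with a round grip stem 24 mm in diameter, 26 mm high, on top. This point is on its axis 36.5 mm above its rim, 36.5 mm below the stem's top; z up. At the start it stands on the base plate over the guide
- light_cap: the light cap itself; origin at the centre of its rim, z up
- cell_stand: grey stand fixed to the bench, 50 x 122 mm, 24 mm high, three equal slots in a row along its y (at y = -37, 0, +37 mm), each 17 mm (x) by 27 mm (y), floor 6 mm above the bench. Origin on the bench under its centre
- ref_cell_mid (a point): centre of the reference cell, a solid glass standard, loose, about 50 g, 14 mm thick (x), 24 mm wide (y), 56 mm high with a 6 mm white top. Broad faces (x = +7, -7 mm) frosted, narrow faces (y = +12, -12 mm) clear windows. In the stand its foot is 6 mm above the bench and 38 mm stand out above the stand; it may be in any of the three slots
- ref_cell: the reference cell itself; origin at the centre of its foot, axes as above
- ref_cell_frosted_a: frosted face plate of the reference cell at +x; origin at its middle
- ref_cell_frosted_b: frosted face plate of the reference cell at -x; origin at its middle
- ref_cell_window_a: clear window of the reference cell at +y; origin at its middle
- ref_cell_window_b: clear window of the reference cell at -y; origin at its middle
- small_cell_0: ordinary small cell, 14 x 14 x 46 mm, loose in the stand; origin at its foot; to be left alone
- small_cell_1: second ordinary small cell, 14 x 14 x 46 mm, loose in the stand; origin at its foot; to be left alone
- tube_rack: rack with glass tubes, 24 x 129 x 107 mm, loose; origin at the centre of its underside; to be left alone
- wash_bottle: white wash bottle with pointed spout, 41 mm in diameter, 108 mm high, loose; origin at the centre of its underside; to be left alone
Mind the look-alikes: they are no part of the job. Of the things shaped like the light_cap, the black one is meant.

How it is judged:
By the outcome, as a careful person would: the job done as asked, in the order asked, and still so for the second after the job is handed in, while the arm keeps its last pose, push and grip.
It also fails if it takes over 53 s, if anything falls off the work surface, if the arm or the gripper's body presses on something with over 40 N, if the wrist force passes 120 N, or if a joint passes its speed limit or range.

## Working session

There is one attempt and no reset: what is moved stays moved. The work goes in short steps, Python scripts to look and compute and a tool call to move; the robot and the scene stay as the last step left them, time stands still between calls to the robot, and variables do not carry over. Pictures are saved under pics/ and viewed, at most 10 in all, crops included, and the job is handed in when it is done.

Besides the shell and the picture viewer there is one more tool, called after "Call:" in YAML: its name, and indented under it one key for each argument. send_rows: Moves the arm, as the interface text tells. Its arguments: {"type":"object","properties":{"targets":{"type":"array","items":{"type":"array"}}},"required":["targets"]}

```bash
mkdir -p pics; cat > h.py <<'E'
import numpy as np, cv2
from cell import arm
def snap(name):
    s=arm.snapshot(name); s['f']=200/np.tan(np.radians(s['vfov'])/2); s['R']=np.array(s['R']); s['t']=np.array(s['t']); return s
def cloud(s):
    z=s['z_map']; v,u=np.mgrid[0:400,0:640]
    P=np.stack([(u-s['cx'])/s['f']*z,(v-s['cy'])/s['f']*z,z],-1)
    W=(P-s['t'])@s['R']; W[z==0]=np.nan; return W
E
python3 - <<'E'
from h import *
import pickle
for n in ("scene","top"):
    s=snap(n); pickle.dump(s,open(n+'.pkl','wb')); cv2.imwrite(f'pics/{n}0.png',s['image'])
    print(n,s['f'],s['cx'],s['cy'],-s['R'].T@s['t'],s['R'].round(2).tolist())
st=arm.state(); print({k:np.round(v,3).tolist() for k,v in st.items()})
E
```

```text
scene 506.5418612941671 306.0021236409917 193.2054629957655 [-0.1192897   0.82910959  0.64446329] [[-0.8, -0.6, -0.02], [-0.27, 0.39, -0.88], [0.54, -0.7, -0.48]]
top 391.05203238599097 316.62342097872545 203.26017308763238 [0.35371219 0.01223521 0.89789408] [[0.01, -1.0, 0.03], [-0.99, -0.01, -0.17], [0.17, -0.03, -0.99]]
{'clock': 0.1, 'q': [-0.966, 0.256, 0.107, -0.0, -1.424, -0.285], 'joint_vel': [0.001, -0.001, 0.003, 0.001, -0.0, 0.0], 'effort': [-0.003, -38.76, 23.847, 5.378, -0.004, 0.0], 'position': [0.173, -0.522, 0.23], 'orientation': [[-0.949, -0.314, -0.001], [-0.314, 0.949, 0.002], [0.0, 0.002, -1.0]], 'ft_force': [0.113, -0.416, -0.279], 'ft_torque': [0.019, -0.041, 0.015], 'grip_force': 0.0, 'width': 1.0}
```

View pics/scene0.png

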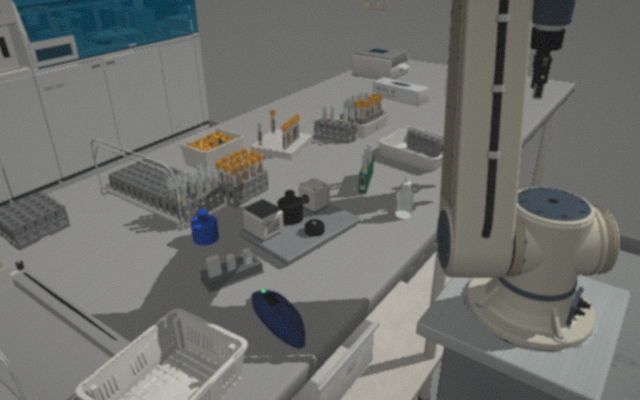

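View pics/top0.png

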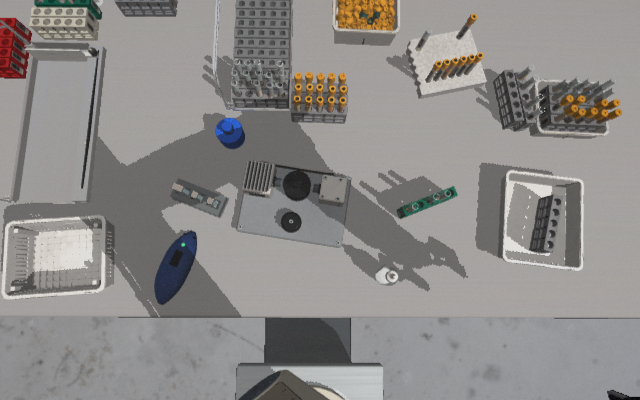

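The top view shows the instrument in the middle. The black cap is at (297,184), and the blue look-alike of the same shape stands apart at (230,132). The dock post is at (291,222), the stand at (198,197), the green tube rack at (428,203) and the wash bottle at (387,275). The black cap fits, since it is black and sits over the guide between the housings. I'll confirm with crops and depth.

```bash
python3 - <<'E'
from h import *
import pickle
S={n:pickle.load(open(n+'.pkl','rb')) for n in ("scene","top")}
a=cv2.resize(S['top']['image'][115:275,155:365],None,fx=3.6,fy=3.6,interpolation=cv2.INTER_CUBIC)[:570]
cv2.imwrite('pics/topc.png',a)
b=cv2.resize(S['scene']['image'][165:295,180:370],None,fx=4.2,fy=4.2,interpolation=cv2.INTER_CUBIC)
cv2.imwrite('pics/scc.png',b[:,:800])
for n,s in S.items():
    W=cloud(s); P=W.reshape(-1,3); P=P[~np.isnan(P).any(1)]
    m=(P[:,0]>.3)&(P[:,0]<.62)&(P[:,1]>-.15)&(P[:,1]<.45)&(abs(P[:,2])<.01)
    print(n,'bench z',np.median(P[m,2]))
    m=(P[:,0]>.3)&(P[:,0]<.65)&(P[:,1]>-.15)&(P[:,1]<.45)
    Q=P[m]
    # height map 
    for lo,hi,l in((.014,.027,'base'),(.036,.05,'dock/..'),(.058,.07,'cap shoulder'),(.076,.084,'det'),(.085,.1,'lamp/stem')):
        k=Q[(Q[:,2]>lo)&(Q[:,2]<hi)]
        print(l,len(k),k.mean(0).round(3),k.min(0).round(3),k.max(0).round(3))
W=cloud(S['top'])
for u,v in((297,184),(291,222),(198,197),(181,188),(212,205),(258,178),(332,188),(230,132),(289,175)): print(u,v,W[v,u].round(4))
E
```

```text
scene bench z -0.00029226383409998436
base 4473 [0.459 0.16  0.02 ] [ 0.3   -0.15   0.014] [0.65  0.45  0.027]
dock/.. 1418 [0.476 0.204 0.043] [ 0.312 -0.15   0.036] [0.65 0.45 0.05]
cap shoulder 1349 [0.451 0.246 0.065] [ 0.304 -0.15   0.058] [0.589 0.45  0.07 ]
det 514 [0.53  0.032 0.08 ] [ 0.495 -0.074  0.076] [0.587 0.15  0.084]
lamp/stem 292 [0.545 0.097 0.088] [ 0.502 -0.058  0.085] [0.583 0.146 0.095]
top bench z -0.0005139275884058343
base 6354 [0.471 0.103 0.02 ] [ 0.3   -0.15   0.014] [0.65  0.446 0.027]
dock/.. 779 [0.48  0.15  0.042] [ 0.317 -0.15   0.036] [0.65  0.448 0.05 ]
cap shoulder 1091 [0.483 0.169 0.066] [ 0.306 -0.15   0.058] [0.577 0.45  0.07 ]
det 1090 [0.536 0.021 0.08 ] [ 0.496 -0.076  0.076] [0.589 0.149 0.084]
lamp/stem 399 [0.548 0.092 0.088] [ 0.503 -0.069  0.085] [0.584 0.143 0.096]
297 184 [0.5333 0.031  0.0917]
291 222 [0.4583 0.044  0.0454]
198 197 [0.5132 0.2511 0.0381]
181 188 [0.5276 0.2813 0.0644]
212 205 [0.4944 0.2178 0.0449]
258 178 [0.5482 0.1147 0.0796]
332 188 [ 0.527  -0.0434  0.0847]
230 132 [0.6562 0.182  0.063 ]
289 175 [0.5588 0.0492 0.0665]
```

View pics/topc.png

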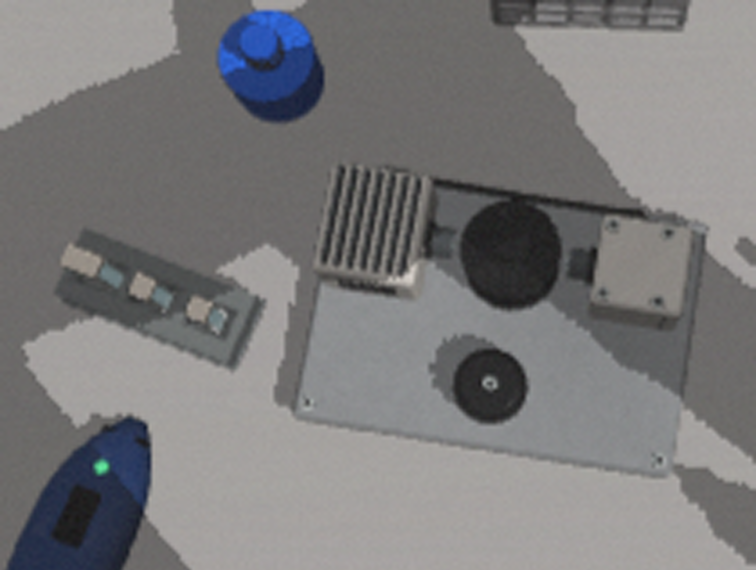

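View pics/scc.png

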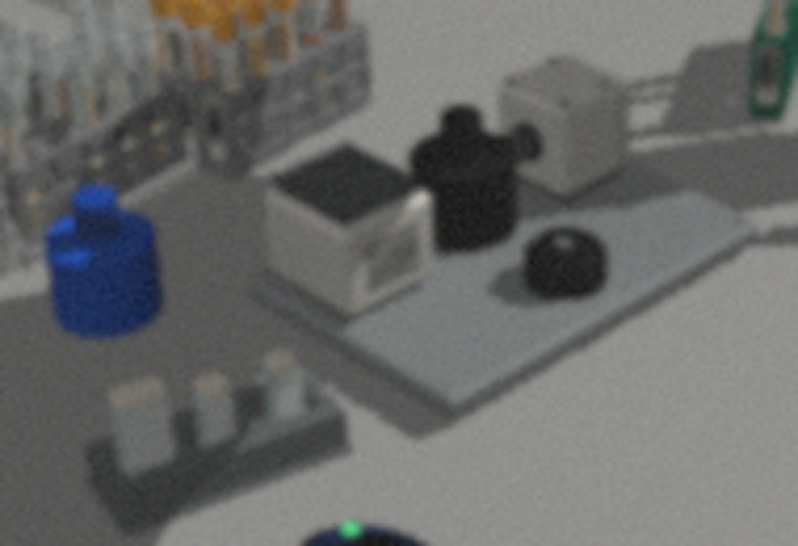

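The crops confirm the targets. The black cap is at topc (510,255), between the lens tubes; the blue one at (265,65) is only shaped like it. The reference cell is the leftmost in the stand, topc (82,261) and scene crop (140,425): its top is the widest and it stands tallest. The other two, at (145,290) and (207,312), are small and square. Now the precise positions from both views.

```bash
cat > m.py <<'E'
from h import *
from scipy.optimize import least_squares
def sel(P,c,r,lo,hi):
    m=(np.hypot(P[:,0]-c[0],P[:,1]-c[1])<r)&(P[:,2]>lo)&(P[:,2]<hi); return P[m]
def pts(s):
    P=cloud(s).reshape(-1,3); return P[~np.isnan(P).any(1)]
def circ(k):
    (x,y),r=cv2.minEnclosingCircle(k[:,:2].astype(np.float32)*1000); return np.round([x,y,r],1)
def rect(k):
    c,wh,a=cv2.minAreaRect(k[:,:2].astype(np.float32)*1000); return np.round(c,1),np.round(wh,1),round(a,1)
E
python3 - <<'E'
from m import *
import pickle
for n in ("scene","top"):
    s=pickle.load(open(n+'.pkl','rb')); P=pts(s); print(n)
    k=sel(P,(.537,.033),.034,.062,.071); print('shoulder',len(k),circ(k),np.median(k[:,2]))
    k=sel(P,(.537,.033),.02,.086,.1); print('stem',len(k),circ(k),np.median(k[:,2]),k[:,2].max(),k[:,:2].mean(0))
    k=sel(P,(.458,.044),.03,.039,.05); print('dock',len(k),circ(k),np.median(k[:,2]),k[:,:2].mean(0))
    k=sel(P,(.53,.282),.03,.055,.075); print('ref',len(k),rect(k),np.median(k[:,2]),k[:,:2].mean(0))
    k=sel(P,(.51,.25),.1,.018,.03); k=k[k[:,1]>.18]; print('stand',len(k),rect(k),np.median(k[:,2]))
    k=sel(P,(.5,.035),.3,.015,.025); k=k[(k[:,1]<.16)&(k[:,1]>-.13)&(k[:,0]>.36)&(k[:,0]<.6)]; print('base',len(k),rect(k),np.median(k[:,2]))
    for nm,c in(('det',(.53,-.045)),('lamp',(.546,.12))):
        k=sel(P,c,.06,.077,.1);k=k[(k[:,0]>.48)]; k=k[np.hypot(k[:,0]-.537,k[:,1]-.033)>.03]; print(nm,len(k),rect(k),np.median(k[:,2]))
E
```

```text
scene
shoulder 222 [536.9  35.5  31.6] 0.06643323274759194
stem 59 [538.4  36.   13.5] 0.09148985932560776 0.09514640333742302 [0.53566179 0.03686427]
dock 141 [456.9  47.3  22.5] 0.041771745220663764 [0.45681964 0.04859643]
ref 79 (array([528.1, 292. ]), array([23.2, 17.4]), 69.1) 0.06088446582483807 [0.52590413 0.29343251]
stand 713 (array([479.8, 272.1]), array([118.9, 125.8]), 67.9) 0.02335189983542704
base 2419 (array([500.2,  40. ]), array([241.8, 164.3]), 81.2) 0.019476682743512736
det 276 (array([525.3, -42.7]), array([58. , 57.6]), 80.7) 0.0812591502749088
lamp 442 (array([549.7, 119.4]), array([55.7, 69.7]), 85.3) 0.08500514816646342
top
shoulder 480 [539.1  33.3  30.3] 0.06653925031241083
stem 103 [539.1  33.1  12.3] 0.09226916318803237 0.09578733251099607 [0.53836685 0.03316917]
dock 269 [459.8  45.1  22. ] 0.041741562704515144 [0.45979122 0.04528547]
ref 75 (array([529.9, 290.4]), array([24.6, 13.9]), 68.1) 0.06074957222119223 [0.529491  0.2897288]
stand 837 (array([479.1, 271.1]), array([118.8, 126.8]), 68.7) 0.023256239696589496
base 4500 (array([504.5,  38.1]), array([238.9, 165.9]), 81.3) 0.019529963129288126
det 658 (array([526.9, -45.7]), array([55.8, 55.8]), 80.7) 0.08160474546773921
lamp 652 (array([551.3, 114.6]), array([59.7, 66.1]), 81.9) 0.08306926041558543
```

Both views agree. The photometer yaw is -8.8°, the guide is at (0.538, 0.034) and the dock at (0.459, 0.046). The stem top is about 93 mm high. The reference cell is at (0.529, 0.291) with yaw -21.6° and its top at 61 mm. I'll turn the tool so the fingers close along photometer x, then travel.

Call:
send_rows:
  targets:
    - [[0,0,0],[0,0,-6.3],0.0854]
    - [[0,0,0],[0,0,-6.3],0.0854]
    - [[0,0,0],[0,0,-6.3],0.0854]
    - [[0,0,0],[0,0,-6.3],0.0854]
    - [[0,0,0],[0,0,-6.3],0.0854]
    - [[0,0,0],[0,0,-6.3],0.0854]
    - [[0,0,0],[0,0,-6.3],0.0854]
    - [[0,0,0],[0,0,-6.3],0.0854]
    - [[0,0,0],[0,0,-6.3],0.0854]
    - [[0,0,0],[0,0,-6.2],0.0854]

```text
clock: 0.93
position: [0.1728, -0.5218, 0.2307]
orientation: [[-0.147, -0.989, -0.0], [-0.989, 0.147, 0.001], [-0.001, 0.001, -1.0]]
ft_force: [-1.1, 0.3, -0.3]
width: 1.002
grip_force: 0.0
```

Call:
send_rows:
  targets:
    - [[-0.03,-0.0137,0.0025],[0,0,0],0.0854]
    - [[-0.03,-0.0137,0.0025],[0,0,0],0.0854]
    - [[-0.03,-0.0137,0.0025],[0,0,0],0.0854]
    - [[-0.03,-0.0137,0.0025],[0,0,0],0.0854]
    - [[-0.03,-0.0137,0.0025],[0,0,0],0.0854]
    - [[-0.03,-0.0137,0.0025],[0,0,0],0.0854]
    - [[-0.03,-0.0137,0.0025],[0,0,0],0.0854]
    - [[-0.03,-0.0137,0.0025],[0,0,0],0.0854]
    - [[-0.03,-0.0137,0.0025],[0,0,0],0.0854]
    - [[-0.03,-0.0137,0.0025],[0,0,0],0.0854]

```text
clock: 1.77
position: [0.3544, -0.2449, 0.206]
orientation: [[-0.153, -0.988, -0.0], [-0.988, 0.153, 0.0], [-0.0, 0.0, -1.0]]
ft_force: [1.1, -0.6, -0.6]
width: 1.001
grip_force: 0.0
```

Call:
send_rows:
  targets:
    - [[-0.03,-0.0137,0.0025],[0,0,0],0.0854]
    - [[-0.03,-0.0137,0.0025],[0,0,0],0.0854]
    - [[-0.03,-0.0137,0.0025],[0,0,0],0.0854]
    - [[-0.03,-0.0137,0.0025],[0,0,0],0.0854]
    - [[-0.03,-0.0137,0.0025],[0,0,0],0.0854]
    - [[-0.03,-0.0137,0.0025],[0,0,0],0.0854]
    - [[-0.03,-0.0137,0.0025],[0,0,0],0.0854]
    - [[-0.03,-0.0137,0.0025],[0,0,0],0.0854]
    - [[-0.02,-0.01,0.0025],[0,0,0],0.0854]
    - [[0,0,0],[0,0,0],0.0854]

```text
clock: 2.6
position: [0.5132, -0.0048, 0.1821]
orientation: [[-0.15, -0.989, -0.002], [-0.989, 0.15, 0.0], [0.0, 0.002, -1.0]]
ft_force: [-0.3, -0.2, 0.2]
width: 1.0
grip_force: 0.0
```

```bash
cat >> h.py <<'E'
def go(tx,ty,tz,yaw):
    """tool-frame shift [mm], turn about tool z [deg] to target; yaw = direction of tool y"""
    s=arm.state(); R=np.array(s['orientation']); p=np.array(s['position'])
    d=(np.array([tx,ty,tz])-p); cur=np.degrees(np.arctan2(R[1,1],R[0,1])); turn=-((yaw-cur+180)%360-180)
    print('t',round(s['clock'],2),'p',p.round(4),'yaw',cur.round(2),'tilt',R[:,2].round(3),'F',np.round(s['ft_force'],2),'w',round(s['width'],3),'g',round(s['grip_force'],1),'q6',round(s['q'][5],2))
    print('shift tool mm',(R.T@d*1000).round(1),'turn z',turn.round(2))
    t=np.radians(yaw); R2=np.array([[np.sin(t),np.cos(t),0],[-np.cos(t),np.sin(t),0],[0,0,-1]]); print('shift if turned first',(R2.T@d*1000).round(1))
E
python3 -c "
from h import *
go(.538,.034,.071,171.2)"
```

```text
t 2.6 p [ 0.5132 -0.0048  0.1821] yaw 171.39 tilt [-0.002  0.    -1.   ] F [-0.3  -0.24  0.21] w 1.0 g 0.0 q6 -0.45
shift tool mm [-42.  -18.9 111.1] turn z 0.19
shift if turned first [ 42.1 -18.5 111.1]
```

```bash
sed -i 's/\[\[np.sin(t),np.cos(t),0\],\[-np.cos(t),np.sin(t),0\]/[[-np.sin(t),np.cos(t),0],[np.cos(t),np.sin(t),0]/' h.py
```

Call:
send_rows:
  targets:
    - [[-0.014,-0.0063,0.003],[0,0,0],0.06]
    - [[-0.014,-0.0063,0.005],[0,0,0],0.06]
    - [[-0.014,-0.0063,0.01],[0,0,0.2],0.06]
    - [[0,0,0.02],[0,0,0],0.06]
    - [[0,0,0.02],[0,0,0],0.06]
    - [[0,0,0.015],[0,0,0],0.06]
    - [[0,0,0.01],[0,0,0],0.06]
    - [[0,0,0.005],[0,0,0],0.06]
    - [[0,0,0],[0,0,0],0.06]
    - [[0,0,0],[0,0,0],0.06]

```text
clock: 3.43
position: [0.5375, 0.0308, 0.0962]
orientation: [[-0.156, -0.988, 0.001], [-0.988, 0.156, -0.0], [0.0, -0.001, -1.0]]
ft_force: [-1.1, 0.7, 0.0]
width: 0.707
grip_force: 0.0
```

```bash
python3 -c "
from h import *
go(.538,.034,.0715,171.2)
s=snap('scene'); cv2.imwrite('pics/a.png',cv2.resize(s['image'][130:270,200:390],None,fx=4,fy=4,interpolation=cv2.INTER_CUBIC))"
```

```text
t 3.43 p [0.5375 0.0308 0.0962] yaw 171.02 tilt [ 0.001 -0.    -1.   ] F [-1.1   0.67  0.03] w 0.707 g 0.0 q6 -0.51
shift tool mm [-3.2  0.  24.7] turn z -0.18
shift if turned first [-3.2 -0.  24.7]
```

View pics/a.png

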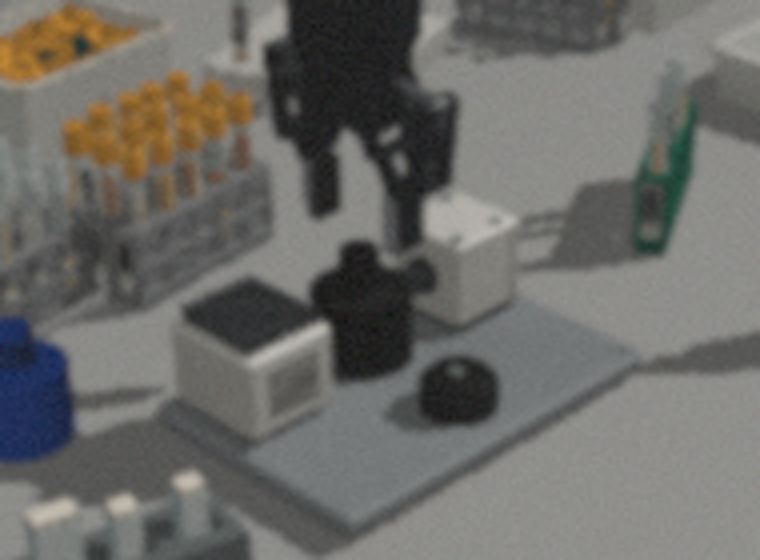

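The two fingertips, at (320,210) and (403,245), straddle the stem at (360,250). I'll lower and grip.

Call:
send_rows:
  targets:
    - [[-0.002,0,0.006],[0,0,0],0.06]
    - [[-0.001,0,0.007],[0,0,0],0.06]
    - [[0,0,0.006],[0,0,0],0.05]
    - [[0,0,0.005],[0,0,0],0.04]
    - [[0,0,0],[0,0,0],0.03]
    - [[0,0,0],[0,0,0],0.015]
    - [[0,0,0],[0,0,0],0.015]
    - [[0,0,0],[0,0,0],0.015]
    - [[0,0,0],[0,0,0],0.015]
    - [[0,0,0],[0,0,0],0.015]

```text
clock: 4.32
position: [0.5377, 0.0338, 0.072]
orientation: [[-0.156, -0.988, 0.0], [-0.988, 0.156, 0.0], [-0.0, -0.0, -1.0]]
ft_force: [-0.5, 0.8, 0.5]
width: 0.254
grip_force: 58.7
```

Call:
send_rows:
  targets:
    - [[0,0,-0.003],[0,0,0],0.015]
    - [[0,0,-0.006],[0,0,0],0.015]
    - [[0,0,-0.008],[0,0,0],0.015]
    - [[0,0,-0.01],[0,0,0],0.015]
    - [[0,0,-0.01],[0,0,0],0.015]
    - [[0,0,-0.01],[0,0,0],0.015]
    - [[0,0,-0.008],[0,0,0],0.015]
    - [[0,0,-0.005],[0,0,0],0.015]
    - [[0,0,0],[0,0,0],0.015]
    - [[0,0,0],[0,0,0],0.015]

```text
clock: 5.15
position: [0.5375, 0.0339, 0.1319]
orientation: [[-0.156, -0.988, 0.0], [-0.988, 0.156, 0.0], [-0.0, -0.0, -1.0]]
ft_force: [0.1, 0.3, -1.5]
width: 0.254
grip_force: 58.7
```

```bash
python3 - <<'E'
from m import *
go(.459,.0465,.1315,171.2)
for n in("scene","top"):
    s=snap(n); P=pts(s)
    if n=='scene': cv2.imwrite('pics/b.png',cv2.resize(s['image'][130:270,200:390],None,fx=4,fy=4,interpolation=cv2.INTER_CUBIC))
    for lo in(.113,.12,.126):
        k=sel(P,(.538,.034),.036,lo,lo+.006); print(n,lo,len(k),circ(k) if len(k) else '')
    k=sel(P,(.538,.034),.036,.05,.11); print(len(k),k[:,2].min() if len(k) else '', circ(k))
    k=sel(P,(.538,.034),.022,.036,.05); print('guide',len(k),rect(k) if len(k) else '')
E
```

```text
t 5.15 p [0.5375 0.0339 0.1319] yaw 171.02 tilt [ 0.  0. -1.] F [ 0.11  0.31 -1.48] w 0.254 g 58.7 q6 -0.51
shift tool mm [-0.2 79.5  0.4] turn z -0.18
shift if turned first [-0.5 79.5  0.4]
scene 0.113 59 [531.8  41.   28.5]
scene 0.12 64 [533.9  36.3  30.7]
scene 0.126 166 [534.6  37.1  31.4]
314 0.05092029332539622 [533.2  32.8  34.8]
guide 117 (array([537. ,  35.3]), array([40.6, 32.8]), 81.0)
top 0.113 5 [514.4  18.    9.9]
top 0.12 46 [533.2  33.3  29.7]
top 0.126 111 [535.6  33.2  29.9]
40 0.05298600427918193 [537.   37.3  32.8]
guide 0
```

View pics/b.png

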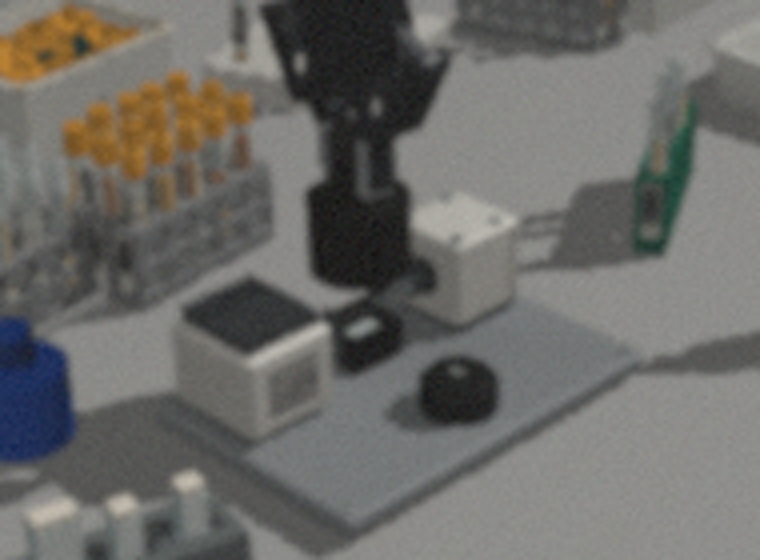

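The cap hangs straight in the grip, rim at about (360,270), and is clear of the guide at (365,335). Next: over the dock post at (458,385), then down.

Call:
send_rows:
  targets:
    - [[0,0.006,0],[0,0,0],0.015]
    - [[0,0.012,0],[0,0,0],0.015]
    - [[0,0.015,0],[0,0,0],0.015]
    - [[0,0.016,0],[0,0,0],0.015]
    - [[0,0.015,0],[0,0,0],0.015]
    - [[0,0.01,0],[0,0,0],0.015]
    - [[0,0.0055,0],[0,0,0],0.015]
    - [[0,0,0.01],[0,0,0],0.015]
    - [[0,0,0.01],[0,0,0],0.015]
    - [[0,0,0.006],[0,0,0],0.015]

```text
clock: 6.08
position: [0.4586, 0.0462, 0.1049]
orientation: [[-0.156, -0.988, -0.001], [-0.988, 0.156, -0.0], [0.0, 0.001, -1.0]]
ft_force: [0.2, -0.4, -0.7]
width: 0.26
grip_force: 58.8
```

```bash
python3 - <<'E'
from m import *
go(.459,.0465,.072,171.2)
for n in("scene","top"):
    s=snap(n); P=pts(s)
    for lo in(.09,.099):
        k=sel(P,(.459,.046),.036,lo,lo+.008); print(n,lo,len(k),circ(k) if len(k) else '')
E
```

```text
t 6.08 p [0.4586 0.0462 0.1049] yaw 171.03 tilt [-0.001 -0.    -1.   ] F [ 0.18 -0.42 -0.7 ] w 0.26 g 58.8 q6 -0.6
shift tool mm [-0.4 -0.3 32.9] turn z -0.17
shift if turned first [-0.4 -0.3 32.9]
scene 0.09 81 [454.6  51.   29.6]
scene 0.099 182 [454.7  48.9  31.2]
top 0.09 7 [437.6  28.5  12.3]
top 0.099 24 [438.2  32.5  12.3]
```

Call:
send_rows:
  targets:
    - [[0,0,0.006],[0,0,0],0.015]
    - [[0,0,0.006],[0,0,0],0.015]
    - [[0,0,0.006],[0,0,0],0.015]
    - [[0,0,0.005],[0,0,0],0.015]
    - [[0,0,0.004],[0,0,0],0.015]
    - [[0,0,0.003],[0,0,0],0.015]
    - [[0,0,0.0015],[0,0,0],0.015]
    - [[0,0,0.001],[0,0,0],0.015]
    - [[0,0,0.0005],[0,0,0],0.015]
    - [[0,0,0],[0,0,0],0.015]

```text
clock: 7.02
position: [0.4591, 0.0462, 0.0729]
orientation: [[-0.156, -0.988, 0.0], [-0.988, 0.156, 0.0], [-0.0, -0.0, -1.0]]
ft_force: [-0.1, -0.9, -0.7]
width: 0.255
grip_force: 58.8
```

Call:
send_rows:
  targets:
    - [[0,0,0.0007],[0,0,0],0.015]
    - [[0,0,0],[0,0,0],0.015]
    - [[0,0,0],[0,0,0],0.02]
    - [[0,0,0],[0,0,0],0.03]
    - [[0,0,0],[0,0,0],0.045]
    - [[0,0,0],[0,0,0],0.045]
    - [[0,0,-0.004],[0,0,0],0.045]
    - [[0,0,-0.01],[0,0,0],0.045]
    - [[0,0,-0.015],[0,0,0],0.045]
    - [[0,0,-0.02],[0,0,0],0.045]

```text
clock: 7.85
position: [0.4581, 0.0459, 0.1209]
orientation: [[-0.156, -0.988, -0.003], [-0.988, 0.156, -0.001], [0.001, 0.002, -1.0]]
ft_force: [0.4, -0.3, 1.0]
width: 0.53
grip_force: 0.0
```

```bash
python3 - <<'E'
from m import *
go(.529,.291,.11,158.4)
s=snap("scene"); P=pts(s)
k=sel(P,(.459,.046),.036,.061,.07); print(len(k),circ(k),np.median(k[:,2]))
k=sel(P,(.537,.035),.03,.036,.05); print('guide',len(k),rect(k) if len(k) else '')
E
```

```text
t 7.85 p [0.4581 0.0459 0.1209] yaw 171.01 tilt [-0.003 -0.001 -1.   ] F [ 0.37 -0.28  0.95] w 0.53 g 0.0 q6 -0.6
shift tool mm [-253.2  -31.8   10.5] turn z 12.61
shift if turned first [-254.    24.3   10.9]
263 [458.2  48.4  32.2] 0.06633009522516235
guide 144 (array([538. ,  36.2]), array([44.5, 33. ]), 79.3)
```

Call:
send_rows:
  targets:
    - [[0,0,-0.012],[0,0,2.5],0.06]
    - [[0,0,-0.012],[0,0,2.5],0.06]
    - [[0,0,-0.01],[0,0,2.5],0.06]
    - [[0,0,-0.005],[0,0,2.5],0.06]
    - [[0,0,0],[0,0,2.6],0.06]
    - [[-0.01,0.001,0],[0,0,0],0.06]
    - [[-0.02,0.002,0],[0,0,0],0.06]
    - [[-0.028,0.003,0],[0,0,0],0.06]
    - [[-0.03,0.003,0],[0,0,0],0.06]
    - [[-0.03,0.003,0],[0,0,0],0.06]

```text
clock: 8.73
position: [0.4915, 0.1619, 0.1602]
orientation: [[-0.367, -0.93, 0.0], [-0.93, 0.367, 0.0], [-0.0, -0.0, -1.0]]
ft_force: [1.5, -0.4, 0.5]
width: 0.697
grip_force: 0.0
```

Call:
send_rows:
  targets:
    - [[-0.03,0.003,0],[0,0,0],0.06]
    - [[-0.03,0.003,0],[0,0,0],0.06]
    - [[-0.03,0.003,0],[0,0,0],0.06]
    - [[-0.025,0.002,0.005],[0,0,0],0.06]
    - [[-0.015,0.001,0.01],[0,0,0],0.06]
    - [[-0.006,0.0,0.015],[0,0,0],0.06]
    - [[0,0,0.015],[0,0,0],0.06]
    - [[0,0,0.01],[0,0,0],0.06]
    - [[0,0,0],[0,0,0],0.06]
    - [[0,0,0],[0,0,0],0.06]

```text
clock: 9.57
position: [0.53, 0.291, 0.105]
orientation: [[-0.367, -0.93, -0.0], [-0.93, 0.367, -0.001], [0.001, 0.0, -1.0]]
ft_force: [-0.1, -0.4, 0.1]
width: 0.704
grip_force: 0.0
```

```bash
python3 - <<'E'
from m import *
go(.529,.291,.03,158.4)
for n in("scene","top"):
    s=snap(n); P=pts(s)
    if n=="scene": cv2.imwrite('pics/c.png',cv2.resize(s['image'][180:310,170:310],None,fx=4,fy=4,interpolation=cv2.INTER_CUBIC))
    k=sel(P,(.527,.292),.02,.054,.068); print('ref',len(k),rect(k) if len(k) else '',np.median(k[:,2]))
    k=sel(P,(.538,.034),.03,.037,.049); print('guide',len(k),rect(k) if len(k) else '')
    k=sel(P,(.538,.034),.02,.042,.047); print('guide top',len(k),rect(k),k.mean(0))
E
```

```text
t 9.57 p [0.53  0.291 0.105] yaw 158.45 tilt [-0.    -0.001 -1.   ] F [-0.11 -0.39  0.07] w 0.704 g 0.0 q6 -1.14
shift tool mm [ 0.3  0.9 75. ] turn z 0.05
shift if turned first [ 0.4  0.9 75. ]
ref 91 (array([527.4, 291.8]), array([24.9, 16.4]), 68.8) 0.06065712497578472
guide 131 (array([536.3,  37.2]), array([45.6, 31.1]), 87.3)
guide top 39 (array([536.6,  34.6]), array([36.5, 30.3]), 86.7) [0.53521831 0.03112232 0.04344198]
ref 75 (array([529.9, 290.2]), array([24.1, 13.6]), 68.0) 0.06086252326627905
guide 197 (array([539.6,  34.9]), array([41.6, 30.5]), 80.9)
guide top 81 (array([539.5,  32.9]), array([37.1, 30.3]), 80.3) [0.53933444 0.03527976 0.04373583]
```

View pics/c.png

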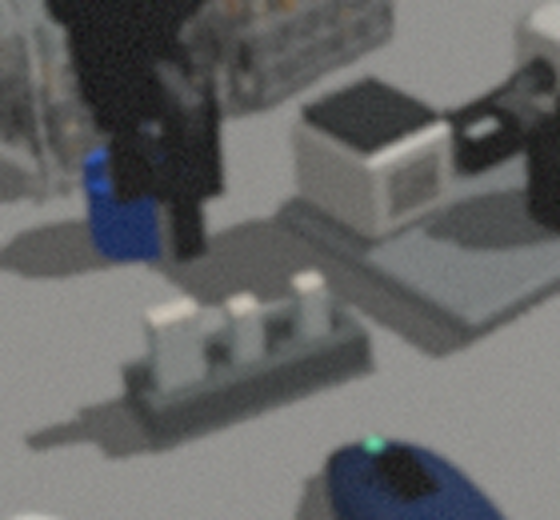

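The fingers, tips at (185,255), hang above the wide, tall cell at (175,345), with the small ones at (243,330) and (310,305). I'll descend and grip its broad faces.

Call:
send_rows:
  targets:
    - [[0,0.001,0.01],[0,0,0],0.045]
    - [[0,0,0.012],[0,0,0],0.045]
    - [[0,0,0.012],[0,0,0],0.045]
    - [[0,0,0.012],[0,0,0],0.045]
    - [[0,0,0.01],[0,0,0],0.045]
    - [[0,0,0.008],[0,0,0],0.045]
    - [[0,0,0.006],[0,0,0],0.045]
    - [[0,0,0.004],[0,0,0],0.045]
    - [[0,0,0.001],[0,0,0],0.045]
    - [[0,0,0],[0,0,0],0.045]

```text
clock: 10.5
position: [0.5293, 0.2916, 0.0301]
orientation: [[-0.368, -0.93, 0.0], [-0.93, 0.368, -0.0], [-0.0, -0.0, -1.0]]
ft_force: [-0.4, 0.0, 0.2]
width: 0.527
grip_force: 0.0
```

Call:
send_rows:
  targets:
    - [[0,0,0],[0,0,0],0.03]
    - [[0,0,0],[0,0,0],0.024]
    - [[0,0,0],[0,0,0],0.02]
    - [[0,0,0],[0,0,0],0.018]
    - [[0,0,0],[0,0,0],0.016]
    - [[0,0,0],[0,0,0],0.014]
    - [[0,0,0],[0,0,0],0.008]
    - [[0,0,0],[0,0,0],0.006]
    - [[0,0,0],[0,0,0],0.006]
    - [[0,0,0],[0,0,0],0.006]

```text
clock: 11.33
position: [0.5294, 0.2917, 0.0304]
orientation: [[-0.368, -0.93, 0.001], [-0.93, 0.368, 0.0], [-0.0, -0.0, -1.0]]
ft_force: [0.3, -0.3, 3.3]
width: 0.158
grip_force: 59.3
```

Call:
send_rows:
  targets:
    - [[0,0,-0.004],[0,0,0],0.006]
    - [[0,0,-0.008],[0,0,0],0.006]
    - [[0,0,-0.012],[0,0,0],0.006]
    - [[0,0,-0.016],[0,0,0],0.006]
    - [[0,0,-0.018],[0,0,0],0.006]
    - [[0,0,-0.018],[0,0,0],0.006]
    - [[0,0,-0.016],[0,0,0],0.006]
    - [[0,0,-0.01],[0,0,0],0.006]
    - [[0,0,-0.006],[0,0,0],0.006]
    - [[0,0,-0.002],[0,0,0],0.006]

```text
clock: 12.17
position: [0.5293, 0.2918, 0.1411]
orientation: [[-0.368, -0.93, 0.001], [-0.93, 0.368, 0.001], [-0.001, -0.0, -1.0]]
ft_force: [0.2, -0.6, -1.1]
width: 0.155
grip_force: 59.0
```

```bash
python3 - <<'E'
from m import *
go(.538,.0345,.14,171.2)
s=snap("scene"); P=pts(s)
k=sel(P,(.527,.293),.02,.10,.135); print('cell low',len(k),np.percentile(k[:,2],[1,50,99]),k.mean(0))
print(rect(k))
cv2.imwrite('pics/d.png',cv2.resize(s['image'][120:290,170:310],None,fx=3.4,fy=3.4,interpolation=cv2.INTER_CUBIC))
E
```

```text
t 12.17 p [0.5293 0.2918 0.1411] yaw 158.42 tilt [ 0.001  0.001 -1.   ] F [ 0.16 -0.65 -1.15] w 0.155 g 59.0 q6 -1.14
shift tool mm [ 236.1 -102.7    0.8] turn z -12.78
shift if turned first [253.  -47.9   1.1]
cell low 114 [0.11673726 0.12598143 0.13493075] [0.52314267 0.2958847  0.12606085]
(array([525.5, 293.3]), array([25.3, 16. ]), 60.0)
```

View pics/d.png

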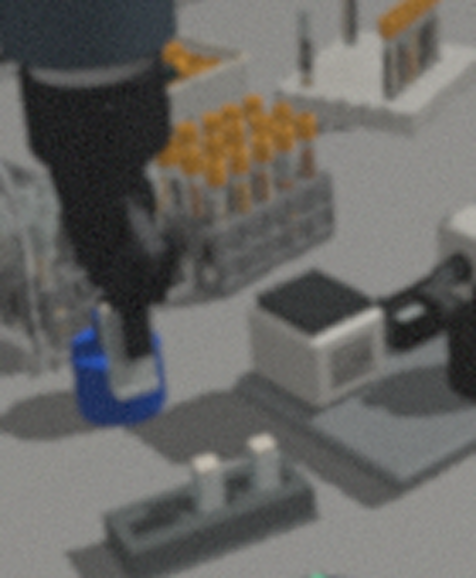

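The cell hangs upright in the pads at about (130,350), with its narrow face free and foot at 117 mm. The two small cells are still in place at (207,480) and (263,460). I'll turn by -12.8° and carry it over the guide.

Call:
send_rows:
  targets:
    - [[0,0,0],[0,0,-2.6],0.006]
    - [[0,0,0],[0,0,-2.6],0.006]
    - [[0,0,0],[0,0,-2.6],0.006]
    - [[0,0,0],[0,0,-2.5],0.006]
    - [[0,0,0],[0,0,-2.5],0.006]
    - [[0.005,-0.001,0],[0,0,0],0.006]
    - [[0.012,-0.002,0],[0,0,0],0.006]
    - [[0.02,-0.004,0],[0,0,0],0.006]
    - [[0.025,-0.005,0],[0,0,0],0.006]
    - [[0.025,-0.005,0],[0,0,0],0.006]

```text
clock: 13.05
position: [0.5321, 0.2012, 0.1395]
orientation: [[-0.154, -0.988, -0.001], [-0.988, 0.154, -0.001], [0.001, 0.001, -1.0]]
ft_force: [1.1, -0.3, 0.3]
width: 0.154
grip_force: 59.0
```

Call:
send_rows:
  targets:
    - [[0.025,-0.005,0],[0,0,0],0.006]
    - [[0.025,-0.005,0],[0,0,0],0.006]
    - [[0.025,-0.005,0],[0,0,0],0.006]
    - [[0.025,-0.005,0],[0,0,0],0.006]
    - [[0.025,-0.004,0],[0,0,0],0.006]
    - [[0.02,-0.004,0],[0,0,0],0.006]
    - [[0.014,-0.002,0],[0,0,0],0.006]
    - [[0.006,-0.001,0],[0,0,0],0.006]
    - [[0,0,0],[0,0,0],0.006]
    - [[0,0,0],[0,0,0],0.006]

```text
clock: 13.88
position: [0.5379, 0.035, 0.1399]
orientation: [[-0.154, -0.988, -0.0], [-0.988, 0.154, 0.0], [-0.0, 0.0, -1.0]]
ft_force: [-0.2, 0.1, -0.5]
width: 0.154
grip_force: 59.0
```

```bash
python3 -c "
from h import *
go(.538,.0345,.085,171.2)"
```

```text
t 13.88 p [0.5379 0.035  0.1399] yaw 171.15 tilt [-0.  0. -1.] F [-0.17  0.07 -0.48] w 0.154 g 59.0 q6 -0.51
shift tool mm [ 0.5 -0.2 54.9] turn z -0.05
shift if turned first [ 0.5 -0.2 54.9]
```

Call:
send_rows:
  targets:
    - [[0,0,0.004],[0,0,0],0.006]
    - [[0,0,0.008],[0,0,0],0.006]
    - [[0,0,0.01],[0,0,0],0.006]
    - [[0,0,0.01],[0,0,0],0.006]
    - [[0,0,0.01],[0,0,0],0.006]
    - [[0,0,0.009],[0,0,0],0.006]
    - [[0,0,0.006],[0,0,0],0.006]
    - [[0,0,0.004],[0,0,0],0.006]
    - [[0,0,0.002],[0,0,0],0.006]
    - [[0,0,0],[0,0,0],0.006]

```text
clock: 14.72
position: [0.5381, 0.0351, 0.0767]
orientation: [[-0.153, -0.988, -0.0], [-0.988, 0.153, -0.0], [0.0, 0.0, -1.0]]
ft_force: [0.0, -0.2, -0.3]
width: 0.151
grip_force: 59.0
```

```bash
python3 - <<'E'
from m import *
go(.538,.0345,.0485,171.2)
s=snap("scene"); P=pts(s)
cv2.imwrite('pics/e.png',cv2.resize(s['image'][165:265,235:345],None,fx=5.5,fy=5.5,interpolation=cv2.INTER_CUBIC))
E
```

```text
t 14.72 p [0.5381 0.0351 0.0767] yaw 171.22 tilt [-0. -0. -1.] F [ 0.01 -0.22 -0.28] w 0.151 g 59.0 q6 -0.51
shift tool mm [ 0.6 -0.  28.2] turn z 0.02
shift if turned first [ 0.6 -0.  28.2]
```

View pics/e.png

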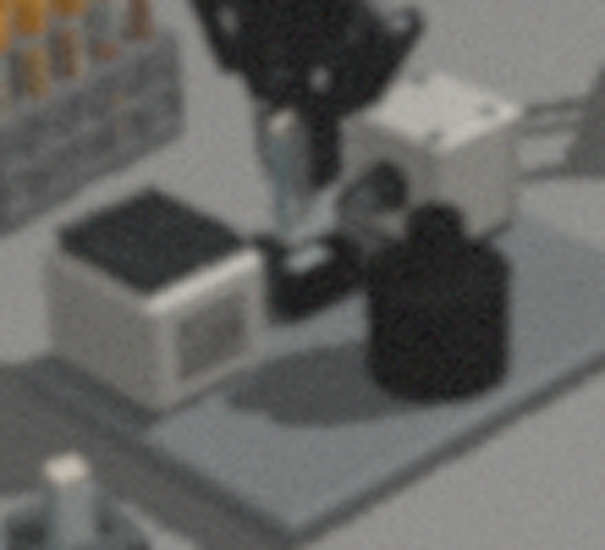

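The cell foot at about (290,230) hangs just over the guide slot at (310,255), and the cap stands parked at (440,320). I'll lower slowly and watch the force.

Call:
send_rows:
  targets:
    - [[0.0005,0,0.0015],[0,0,0],0.006]
    - [[0,0,0.0015],[0,0,0],0.006]
    - [[0,0,0.0015],[0,0,0],0.006]
    - [[0,0,0.0015],[0,0,0],0.006]
    - [[0,0,0.0015],[0,0,0],0.006]
    - [[0,0,0.001],[0,0,0],0.006]
    - [[0,0,0.001],[0,0,0],0.006]
    - [[0,0,0.001],[0,0,0],0.006]
    - [[0,0,0.001],[0,0,0],0.006]
    - [[0,0,0],[0,0,0],0.006]

```text
clock: 15.6
position: [0.5381, 0.0347, 0.0654]
orientation: [[-0.153, -0.988, -0.0], [-0.988, 0.153, -0.0], [0.0, 0.0, -1.0]]
ft_force: [-1.1, -0.1, -0.9]
width: 0.151
grip_force: 59.0
```

Call:
send_rows:
  targets:
    - [[0,0,0.0005],[0,0,0],0.006]
    - [[0,0,0.0005],[0,0,0],0.006]
    - [[0,0,0.0005],[0,0,0],0.006]
    - [[0,0,0.0005],[0,0,0],0.006]
    - [[0,0,0.0005],[0,0,0],0.006]
    - [[0,0,0.0005],[0,0,0],0.006]
    - [[0,0,0.0005],[0,0,0],0.006]
    - [[0,0,0.0005],[0,0,0],0.006]
    - [[0,0,0.0005],[0,0,0],0.006]
    - [[0,0,0],[0,0,0],0.006]

```text
clock: 16.43
position: [0.5382, 0.0347, 0.0611]
orientation: [[-0.153, -0.988, 0.0], [-0.988, 0.153, -0.0], [-0.0, -0.0, -1.0]]
ft_force: [0.1, -0.4, 1.8]
width: 0.156
grip_force: 59.2
```

Platform contact at about 1.8 N, which matches the spring. I'll press on.

Call:
send_rows:
  targets:
    - [[0,0,0.001],[0,0,0],0.006]
    - [[0,0,0.001],[0,0,0],0.006]
    - [[0,0,0.001],[0,0,0],0.006]
    - [[0,0,0.001],[0,0,0],0.006]
    - [[0,0,0.001],[0,0,0],0.006]
    - [[0,0,0.001],[0,0,0],0.006]
    - [[0,0,0.001],[0,0,0],0.006]
    - [[0,0,0.001],[0,0,0],0.006]
    - [[0,0,0.0005],[0,0,0],0.006]
    - [[0,0,0],[0,0,0],0.006]

```text
clock: 17.27
position: [0.5382, 0.0347, 0.0525]
orientation: [[-0.153, -0.988, 0.0], [-0.988, 0.153, -0.0], [0.0, -0.0, -1.0]]
ft_force: [0.1, -0.4, 1.8]
width: 0.152
grip_force: 59.4
```

Call:
send_rows:
  targets:
    - [[0,0,0.0005],[0,0,0],0.006]
    - [[0,0,0.0005],[0,0,0],0.006]
    - [[0,0,0],[0,0,0],0.006]
    - [[0,0,0],[0,0,0],0.006]
    - [[0,0,0],[0,0,0],0.006]
    - [[0,0,0],[0,0,0],0.006]
    - [[0,0,0],[0,0,0],0.006]
    - [[0,0,0],[0,0,0],0.006]
    - [[0,0,0],[0,0,0],0.006]
    - [[0,0,0],[0,0,0],0.006]

```text
clock: 18.1
position: [0.5382, 0.0347, 0.0516]
orientation: [[-0.153, -0.988, 0.0], [-0.988, 0.153, 0.0], [-0.0, -0.0, -1.0]]
ft_force: [-0.1, -0.3, 1.9]
width: 0.155
grip_force: 59.4
```

Call:
send_rows:
  targets:
    - [[0,0,0.0004],[0,0,0],0.006]
    - [[0,0,0.0004],[0,0,0],0.006]
    - [[0,0,0],[0,0,0],0.006]
    - [[0,0,0],[0,0,0],0.006]
    - [[0,0,0],[0,0,0],0.006]
    - [[0,0,0],[0,0,0],0.006]
    - [[0,0,0],[0,0,0],0.006]
    - [[0,0,0],[0,0,0],0.006]
    - [[0,0,0],[0,0,0],0.006]
    - [[0,0,0],[0,0,0],0.006]

```text
clock: 18.93
position: [0.5382, 0.0347, 0.0508]
orientation: [[-0.153, -0.988, 0.0], [-0.988, 0.153, 0.0], [-0.0, -0.0, -1.0]]
ft_force: [2.0, -0.7, 1.5]
width: 0.157
grip_force: 59.3
```

Call:
send_rows:
  targets:
    - [[0,0,0.0005],[0,0,0],0.006]
    - [[0,0,0],[0,0,0],0.006]
    - [[0,0,0],[0,0,0],0.006]
    - [[0,0,0],[0,0,0],0.006]
    - [[0,0,0],[0,0,0],0.006]
    - [[0,0,0],[0,0,0],0.006]
    - [[0,0,0],[0,0,0],0.006]
    - [[0,0,0],[0,0,0],0.006]
    - [[0,0,0],[0,0,0],0.006]
    - [[0,0,0],[0,0,0],0.006]

```text
clock: 19.77
position: [0.5382, 0.0347, 0.0503]
orientation: [[-0.152, -0.988, 0.0], [-0.988, 0.152, -0.0], [-0.0, -0.0, -1.0]]
ft_force: [1.6, -0.9, 3.5]
width: 0.15
grip_force: 59.5
```

Call:
send_rows:
  targets:
    - [[0,0,0.0004],[0,0,0],0.006]
    - [[0,0,0],[0,0,0],0.006]
    - [[0,0,0],[0,0,0],0.006]
    - [[0,0,0],[0,0,0],0.006]
    - [[0,0,0],[0,0,0],0.006]
    - [[0,0,0],[0,0,0],0.006]
    - [[0,0,0],[0,0,0],0.006]
    - [[0,0,0],[0,0,0],0.006]
    - [[0,0,0],[0,0,0],0.006]
    - [[0,0,0],[0,0,0],0.006]

```text
clock: 20.6
position: [0.5382, 0.0347, 0.0503]
orientation: [[-0.152, -0.988, 0.0], [-0.988, 0.152, -0.0], [-0.0, -0.0, -1.0]]
ft_force: [-0.0, 0.6, 6.5]
width: 0.154
grip_force: 59.9
```

Call:
send_rows:
  targets:
    - [[0,0,0.0003],[0,0,0],0.006]
    - [[0,0,0],[0,0,0],0.006]
    - [[0,0,0],[0,0,0],0.006]
    - [[0,0,0],[0,0,0],0.006]
    - [[0,0,0],[0,0,0],0.006]
    - [[0,0,0],[0,0,0],0.006]
    - [[0,0,0],[0,0,0],0.006]
    - [[0,0,0],[0,0,0],0.006]
    - [[0,0,0],[0,0,0],0.006]
    - [[0,0,0],[0,0,0],0.006]

```text
clock: 21.43
position: [0.5382, 0.0347, 0.0503]
orientation: [[-0.152, -0.988, 0.001], [-0.988, 0.152, -0.0], [-0.0, -0.001, -1.0]]
ft_force: [-1.1, 0.3, 6.5]
width: 0.152
grip_force: 60.3
```

The travel stops at TCP 50.3 mm, 12 mm below first contact, and the force has risen to about 6 N, so the shutter is on its stop. One last look.

```bash
python3 - <<'E'
from m import *
go(.538,.0345,.0503,171.2)
F=[]
s=snap("scene"); P=pts(s)
k=sel(P,(.457,.048),.036,.061,.07); print('cap',circ(k),np.median(k[:,2]))
cv2.imwrite('pics/f.png',cv2.resize(s['image'][165:295,190:345],None,fx=4.4,fy=4.4,interpolation=cv2.INTER_CUBIC))
E
```

```text
t 21.43 p [0.5382 0.0347 0.0503] yaw 171.24 tilt [ 0.001 -0.    -1.   ] F [-1.1   0.28  6.5 ] w 0.152 g 60.3 q6 -0.51
shift tool mm [ 0.2  0.1 -0. ] turn z 0.04
shift if turned first [ 0.2  0.1 -0. ]
cap [458.   48.4  31.8] 0.06639461349057046
```

View pics/f.png

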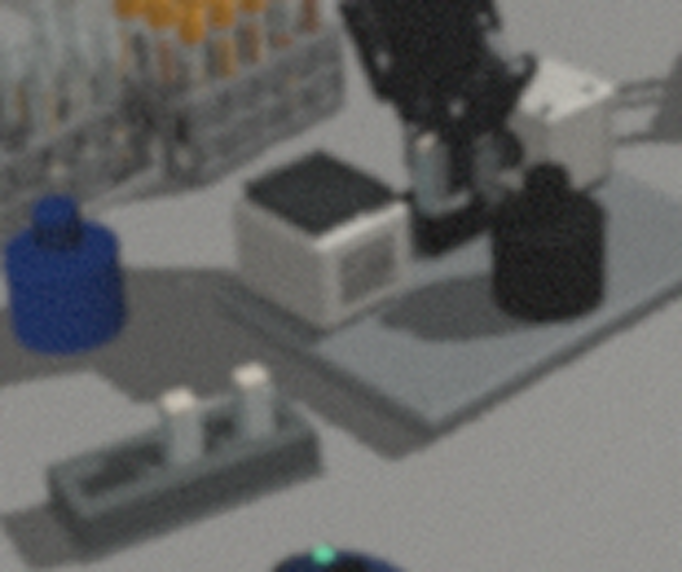

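The cell at (430,180) sits in the guide, held upright. The cap stands on the dock at (548,260), and the small cells at (180,425) and (252,400) are untouched. Handing in.

```bash
python3 -c "
from cell import arm
print(arm.finish_job())"
```

```text
the job is handed in; nothing more can be done
None
```

I handed the job in at 21.4 s: the black cap stands on the dock post, and the reference cell is held by its frosted faces in the guide with the shutter on its stop at about 6 N.

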